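# Unsnap a watering controller's battery cover and press its reset button

## Task

The watering controller has locked up and must be reset. Take off its battery cover: squeeze the springy snap tab in towards the cover's bulge, just hard enough to unhook it (it breaks if crushed, and nothing must be forced), and while holding it in lift that end and draw the two tongues at the other end out from under the housing. Lay the cover flat and right way up on the notebook without dropping it, then press the reset button in the open battery compartment fully down and let go; leave the other things on the bench as they are.

Things in the scene. Friction and masses are not known exactly. Their poses are not given: they have to be found in the camera images.
- controller: Grey plastic controller box 150x110x44 screwed flat on a plywood board 200x140x9; cannot move. Origin: centre of the board's underside; x along the box (snap tab end at -x, two cable glands at +x), y across, z up. The box's top face is 53 above the origin; the battery opening in it, x -43..+40, y -28..+28, has a rim 3 thick and is closed by the cover at the start.
- cover_centre (a point): Loose white battery cover, 60 to 120 g, 39 high: its middle, at the underside of its plate, which rests on the box's top face. Axes as the controller's: x from tab to tongues, z up. Plate 3 thick, y -31..+31, x up to +40; two tongues at the +x end reach 5 further, under the rim. A skirt reaches 20 below this point, x -33..+39, y -27..+27; set down, the cover stands flat on it.
- bulge_back (a point): Middle of the vertical back (+x) face of the cover's bulge, a block x -26..+8, y -22..+22 in the cover_centre axes, top 19.5 above cover_centre. This point is at x +8, 16 above cover_centre: one finger goes here, the other on the tab's lip, level with it, tips at least 5 above the plate's underside.
- tab_lip (a point): Outer (-x) face of the rounded finger lip of the snap tab, an upright strip 20 wide in front of the bulge, hooked under the rim at the -x end. At rest x -43 in the cover_centre axes, 16 above cover_centre, and 51 from bulge_back. It turns with the tab.
- tongue_edge (a point): Middle of the plate's +x edge, at its underside (x +40 from cover_centre). With the tab held in, swing the tab end up about this edge by 0.3 rad or more, then draw the cover about 10 in -x until the tongues are clear of the rim, then lift. A pull straight up jams the tongues.
- snap_tab (a joint): How far the snap tab is bent in, rad: 0 at rest, 0.27 at its stop; the hook is free of the rim from 0.16 to 0.21, depending on the cover's play. About 6 N on the lip unhook it, 9 N take it to the stop, over 20 N break it. The lip gives way by several mm while the bulge does not, so the pinch must follow it by feel, in +x; over 20 N between cover and box counts as forcing it.
- reset_top (a point): Top centre of the black round reset button, 17 across, in the middle of the battery compartment, 7 below the box's top face, under the cover at the start. Two round cells lie beside it on the +x side, their tops 24 below the top face.
- reset_button (a joint): Reset button: 0 out, 0.004 m fully down; it springs back by itself and takes about 5 N.
- notebook: Open wire-bound writing pad 190x275, its page 11 above the bench, cannot move. Origin: centre of its underside; x along the short side, y along the long side (about along the bench's x), z up.
- seed_jar_1: glass seed jar with screw lid, 52 across, 69 high; leave it alone. Origin: centre of its underside
- seed_jar_2: another glass seed jar with screw lid, 52 across, 69 high; leave it alone. Origin: centre of its underside
- climate_meter: small white room thermometer with a display, 42x62x58; leave it alone. Origin: centre of its underside
- spray_bottle: hand mist sprayer, 95x69x225; leave it alone. Origin: centre of its underside
- pot_4: small black nursery pot, 68 across, 58 high; leave it alone. Origin: centre of its underside
- scissors: scissors lying flat, 87x199x9; leave it alone. Origin: centre of its underside
- soil_scoop: soil scoop lying flat, 59x184x36; leave it alone. Origin: centre of its underside
- seed_jar_3: a third glass seed jar with screw lid, 52 across, 69 high; leave it alone. Origin: centre of its underside
Things that resemble listed ones, but are neither listed nor needed, are in the scene too. Leave any purple look-alike of the part that bears cover_centre alone.

How it is judged:
By the outcome, as a careful person would: the job done as asked, in the order asked, and still so for the second after the job is handed in, with the robot touching nothing.
It also fails if it takes over 61 s, if anything falls off the work surface, if the arm or the gripper's body presses on something with over 40 N, if the wrist force passes 120 N, or if a joint passes its speed limit or range.

## Robot

A 7-joint arm with a two-finger parallel gripper is mounted at the origin on the work surface; the furniture and walls round the work are solid. World frame = base frame: x ahead of the robot, y to its left, z up, the work surface at z = 0. Lengths are in m, angles in rad, forces in N, time in s.
With the tool pointing down it reaches from about 0.4 to 0.85 m from the base axis. Payload 4.5 kg.
Tool frame: the origin (TCP) lies on the centre line of the jaws, within the pads' length; the fingertips stand 11 mm ahead of it and the grasp point (between the pads) lies 8 mm behind it; z points along the fingers, y is the line along which they close (so a half turn about z gives the same grasp; the last joint's range is limited). The gripper opens to 88 mm and grips with 3 to 60 N. Pads are 18 mm wide; open, the fingers measure 123 mm over their backs; the gripper's body (75 mm by 187 mm) begins 45 mm behind the grasp point.
Start: joints at [1.216, 0.689, -0.195, 1.565, 0.157, 0.902, -0.215], TCP at [0.237, -0.578, 0.25] pointing down, gripper open.
Joint ranges: [-3.01, 3.01], [-0.46, 2.08], [-1.47, 1.51], [0.13, 2.56], [-1, 4.14], [0.04, 2.09], [-2.66, 2.66]. Speed limits (rad/s): [2.57, 2.57, 3.14, 3.14, 3.14, 3.14, 3.14].

## Interface

Orientations are given as a unit quaternion [x, y, z, w].
In Python, from plant import * gives the robot as it stands. The module is installed in compiled form; this text tells all that it offers.
- The arm moves only by the tool send_rows, never from a script. Its argument "motion" is a list of rows, each an object of numbers: "x", "y", "z": the shift along the tool's x, y, z in cm; "rx", "ry", "rz": the turn, a rotation vector about the tool's x, y, z in rad; "jaw": the finger opening in cm, from 0 to 8.81. In form: [{"x": .., "y": .., "z": .., "rx": .., "ry": .., "rz": .., "jaw": ..}, ...]. A call has exactly 5 rows; each row shifts and turns the commanded pose from where the row before left it, along the tool's axes as they then stand; what a row does not reach is not made up. A row lasts 1/10 s, in which the tool goes at most 50 mm and 8.59 degrees, less where a joint would pass 70% of its speed; a pose out of reach is approached as far as the arm can. A call is refused whole if a number of a shift passes 5 or a number of a turn 0.15, either way. A call with a gripper value outside its range is refused whole. The fingers move at their own pace and stop on an object; "grip_force" is the grip in N (left out, the last holds). Time passes only in rows, so rows that do not move let the fingers close, or fill a call up. It gives the time, the measured TCP pose, the force, the opening and the grip force at its end, in the units of the state.
- get_state(): the state, without advancing time (a new reading comes with each control period).
- snapshot(name): name is "side" or "top"; returns a dict with "img" (400x640x3 uint8, red, green, blue), "vertical_fov" (degrees; the focal length in pixels is half the picture's height over the tangent of half this angle, whatever the lens; pixels are square), "cx", "cy" (the principal point, pixels), "extrinsics" (4x4, takes a point from camera to world coordinates). Camera axes: x right, y up, looking along -z (the intrinsics and any distortion apply to the point x, -y, -z); pixel columns grow to the right and rows downward; lengths in m; the calibration is good to about 2 mm. A picture is of the moment at which its call begins. There is no depth.
- finish_job(): hands the job in; it is judged then, once.
The state is a dict: "clock": time; "q": joint angles; "qd": joint speeds; "joint_torque": joint torques, N m; "tool_pos": TCP position; "eef_rot": TCP orientation; "contact_force": force on the tool from outside, world axes, zero at the start; "moment": the same for the moment, N m; "opening": opening from 0.0 (shut) to 1.0 (fully open); "finger_force": force on a finger pad.
Only numpy, scipy, OpenCV 4.12 (cv2) and the standard library are available. Lean on these libraries where they do the work, as an engineer would, in place of code of your own. Each camera call takes 0.05 s, during which the arm holds its last target. There are 200 camera calls.

## Working session

There is one attempt and no reset: what is moved stays moved. The work goes in short steps, Python scripts to look and compute and a tool call to move; the robot and the scene stay as the last step left them, time stands still between calls to the robot, and variables do not carry over. Pictures are saved under pics/ and viewed, at most 10 in all, crops included, and the job is handed in when it is done.

Besides the shell and the picture viewer there is one more tool, called in YAML: its name, and indented under it one key for each argument. send_rows: Moves the arm, as the interface text tells. Its arguments: {"type":"object","properties":{"motion":{"type":"array"},"grip_force":{"type":"number"}},"required":["motion"]}

```bash
mkdir -p pics; cat > h.py <<'E'
from plant import *
import numpy as np, cv2, pickle
from scipy.spatial.transform import Rotation as R
def snap(name,fn,crop=None,scale=1):
    s=snapshot(name); pickle.dump(s,open(f'pics/{fn}.pkl','wb'))
    im=s['img'][:,:,::-1]
    if crop: a,b,c,d=crop; im=im[b:d,a:c]
    if scale!=1: im=cv2.resize(im,None,fx=scale,fy=scale,interpolation=cv2.INTER_CUBIC)
    cv2.imwrite(f'pics/{fn}.png',im); return s
def cam(s):
    f=200/np.tan(np.radians(s['vertical_fov']/2)); E=np.array(s['extrinsics']); return f,s['cx'],s['cy'],E
def ray(s,u,v):
    f,cx,cy,E=cam(s); d=E[:3,:3]@np.array([(u-cx)/f,-(v-cy)/f,-1]); return E[:3,3],d
def at_z(s,u,v,z):
    o,d=ray(s,u,v); return o+d*(z-o[2])/d[2]
def proj(s,p):
    f,cx,cy,E=cam(s); c=E[:3,:3].T@(np.array(p)-E[:3,3]); return cx+f*c[0]/-c[2], cy-f*c[1]/-c[2]
E
python3 - <<'E'
from h import *
print(get_state())
for n in('top','side'):
    s=snap(n,n+'0',scale=1.25); print({k:v for k,v in s.items() if k!='img'})
E
```

```text
{'clock': 0.0, 'q': array([ 1.21580751,  0.68997678, -0.19450976,  1.56632865,  0.157324  ,
        0.90248286, -0.21512185]), 'qd': array([-0.00143873,  0.00034918,  0.0012017 ,  0.0007916 ,  0.0003035 ,
        0.00179044, -0.00095774]), 'joint_torque': array([-3.45416429e-04, -5.27548921e+01, -1.26696389e+00, -1.53424716e+01,
       -5.25908649e-02,  6.67582965e-03,  2.05349984e-04]), 'tool_pos': array([ 0.23663919, -0.57782176,  0.2489185 ]), 'eef_rot': array([ 9.81157452e-01,  1.93207772e-01, -2.47079673e-04, -8.66421937e-04]), 'contact_force': array([-0.11517017,  0.3034597 , -0.21960855]), 'moment': array([ 0.03198515, -0.01065957,  0.04450104]), 'finger_force': 0.0, 'opening': 1.000455029589064}
{'vertical_fov': 44.03586773823008, 'cx': 323.6436029781646, 'cy': 193.51640971565877, 'extrinsics': array([[-0.01002941,  0.99361081, -0.1124143 ,  0.39268137],
       [-0.99965998, -0.01266897, -0.022791  , -0.02694531],
       [-0.02406956,  0.11214749,  0.99340002,  1.65741619],
       [ 0.        ,  0.        ,  0.        ,  1.        ]])}
{'vertical_fov': 46.7961297650625, 'cx': 318.40854357027257, 'cy': 201.68756269510342, 'extrinsics': array([[-0.89139886,  0.24372803, -0.38210563, -0.01692117],
       [-0.4530265 , -0.50377597,  0.73551123,  1.08421065],
       [-0.01323093,  0.82873785,  0.55948058,  0.91666644],
       [ 0.        ,  0.        ,  0.        ,  1.        ]])}
```

View pics/top0.png

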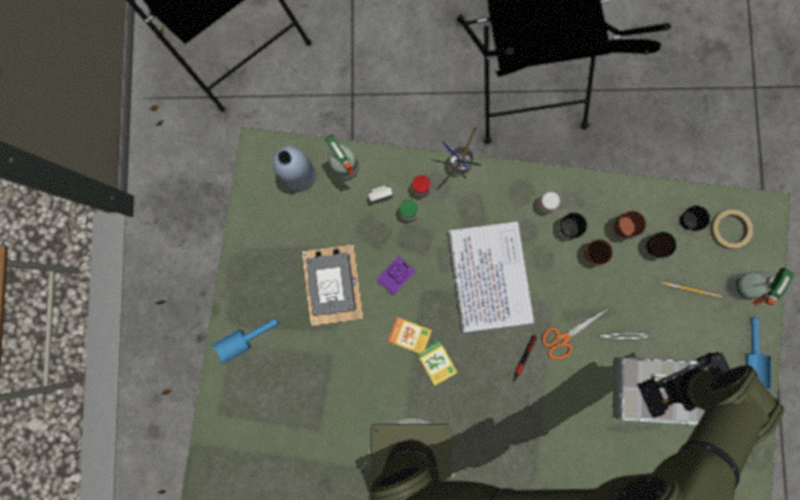

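View pics/side0.png

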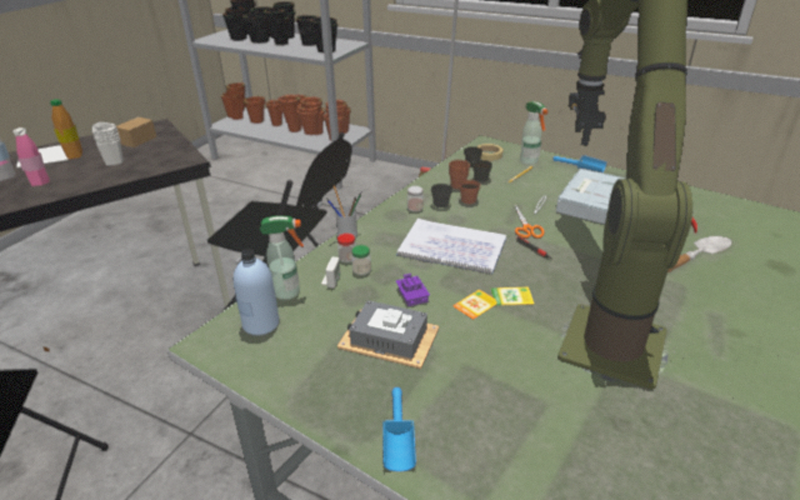

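The top view shows the grey controller on plywood at (331,285) of the 1.25x picture, with the glands at its upper end, so the tab is at the lower end. The white cover is on it. The purple look-alike at (397,275) and the notebook at (492,277) are also in view. I'll enlarge the controller to confirm.

```bash
python3 - <<'E'
from h import *
a=pickle.load(open('pics/top0.pkl','rb'))['img'][185:270,230:300,::-1]
b=pickle.load(open('pics/side0.pkl','rb'))['img'][230:300,260:360,::-1]
a=cv2.resize(a,None,fx=6,fy=6,interpolation=cv2.INTER_CUBIC);b=cv2.resize(b,None,fx=3.8,fy=3.8,interpolation=cv2.INTER_CUBIC)
o=np.zeros((510,800,3),np.uint8);o[:,:420]=a;o[:b.shape[0],420:800]=b[:,:380]
cv2.imwrite('pics/c1.png',o)
s=pickle.load(open('pics/top0.pkl','rb'))
print(at_z(s,331/1.25,285/1.25,.05))
E
```

```text
[0.46405374 0.2026704  0.05      ]
```

View pics/c1.png

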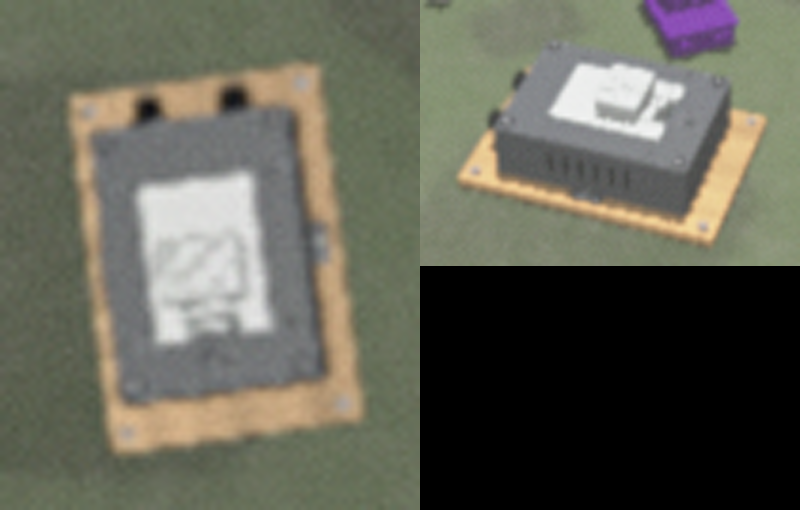

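```bash
cat >> h.py <<'E'
from scipy.optimize import least_squares
def W(p,L): # controller pose x,y,yaw -> world
    c,s=np.cos(p[2]),np.sin(p[2]); L=np.atleast_2d(L); return np.c_[p[0]+c*L[:,0]-s*L[:,1],p[1]+s*L[:,0]+c*L[:,1],L[:,2]]
E
python3 - <<'E'
from h import *
t=pickle.load(open('pics/top0.pkl','rb'));sd=pickle.load(open('pics/side0.pkl','rb'))
T=np.array([[70,95],[318,66],[360,418],[113,452],[137,186],[254,174]])/6+[230,185]
L=np.array([[.1,.07,.009],[.1,-.07,.009],[-.1,-.07,.009],[-.1,.07,.009],[.04,.031,.056],[.04,-.031,.056]])
S=np.array([[459,182],[766,118],[712,242]]);S=(S-[420,0])/3.8+[260,230]
LS=np.array([[.1,.07,.009],[-.1,-.07,.009],[-.1,.07,.009]])
def res(p,s,L,O): return np.ravel([np.array(proj(s,w))-o for w,o in zip(W(p,L),O)])
for nm,f in (('board top',lambda p:res(p,t,L[:4],T[:4])),('all top',lambda p:res(p,t,L,T)),('side',lambda p:res(p,sd,LS,S))):
    r=least_squares(f,[.46,.2,.1]);print(nm,r.x.round(4),r.fun.round(1))
# plate corners
for u,v in T[4:]: print(at_z(t,u,v,.056))
for u,v in np.array([[157,342],[270,328]])/6+[230,185]: print(at_z(t,u,v,.056))
# notebook corners z .011
for u,v in [(449,230),(520,222),(533,324),(464,332)]: print('nb',at_z(t,u/1.25,v/1.25,.011))
for n,u,v in [('jar red',421,185),('green jar',409,210),('meter',380,194),('purple',397,275),('scissors',555,345)]: print(n,at_z(t,u/1.25,v/1.25,.03))
E
```

```text
board top [0.4667 0.205  0.1203] [ 0.1  0.1 -0.  -0.5  0.3  0.3 -0.4  0.1]
all top [0.4666 0.2048 0.1188] [ 0.2  0.1  0.1 -0.5  0.3  0.3 -0.4  0.1  0.2  0.2 -0.4 -0.3]
side [0.4638 0.2104 0.1381] [-0.6 -0.2  0.2 -0.   0.4  0.1]
[0.50321349 0.24100539 0.056     ]
[0.50898576 0.17738807 0.056     ]
[0.41887951 0.22967171 0.056     ]
[0.42575448 0.16860667 0.056     ]
nb [ 0.60957664 -0.10872397  0.011     ]
nb [ 0.62867386 -0.29899523  0.011     ]
nb [ 0.35753662 -0.32465071  0.011     ]
nb [ 0.33839771 -0.14323943  0.011     ]
jar red [ 0.72949302 -0.03516331  0.03      ]
green jar [ 0.66222754 -0.00231635  0.03      ]
meter [0.70665156 0.0748173  0.03      ]
purple [0.48932259 0.0311809  0.03      ]
scissors [ 0.30357185 -0.37605089  0.03      ]
```

```bash
cat >> h.py <<'E'
def plan(p0,Q0,p1,Q1,n):
    "n rows from pose to pose, tool axes, rounded; prints rows"
    rows=[];p=np.array(p0,float);q=Q0
    for i in range(n):
        k=n-i; d=q.inv().apply(np.array(p1)-p)/k*100; r=(q.inv()*Q1).as_rotvec()/k
        d=d.round(2);r=r.round(3); p=p+q.apply(d/100); q=q*R.from_rotvec(r)
        rows.append(dict(zip(('x','y','z','rx','ry','rz'),[*d.tolist(),*r.tolist()])))
    for w in rows: print({k:v for k,v in w.items() if v})
    return p,q
def down(a): # tool y along angle a, z down
    y=np.array([np.cos(a),np.sin(a),0]);z=np.array([0,0,-1.]);return R.from_matrix(np.c_[np.cross(y,z),y,z])
E
python3 - <<'E'
from h import *
s=get_state();p,q=s['tool_pos'],R.from_quat(s['eef_rot'])
p,q=plan(p,q,[.53,-.2,.25],down(.12),10);print()
p,q=plan(p,q,W([.466,.207,.12],[-.0175,0,.16])[0],down(.12),10);print(p)
E
```

```text
{'x': 4.15, 'y': -2.38, 'z': -0.01, 'rz': -0.13}
{'x': 4.42, 'y': -1.83, 'z': -0.01, 'rz': -0.13}
{'x': 4.62, 'y': -1.24, 'z': -0.01, 'rz': -0.13}
{'x': 4.74, 'y': -0.63, 'z': -0.01, 'rz': -0.13}
{'x': 4.78, 'y': -0.01, 'rz': -0.13}
{'x': 4.75, 'y': 0.61, 'z': -0.01, 'rz': -0.13}
{'x': 4.63, 'y': 1.22, 'rz': -0.13}
{'x': 4.43, 'y': 1.81, 'z': -0.01, 'rz': -0.131}
{'x': 4.15, 'y': 2.37, 'ry': -0.001, 'rz': -0.13}
{'x': 3.81, 'y': 2.9, 'z': -0.01, 'rx': -0.001, 'rz': -0.131}

{'x': 4.12, 'y': -0.32, 'z': 0.9}
{'x': 4.12, 'y': -0.32, 'z': 0.9}
{'x': 4.12, 'y': -0.32, 'z': 0.9}
{'x': 4.12, 'y': -0.33, 'z': 0.9}
{'x': 4.11, 'y': -0.32, 'z': 0.9}
{'x': 4.12, 'y': -0.33, 'z': 0.9}
{'x': 4.11, 'y': -0.32, 'z': 0.9}
{'x': 4.12, 'y': -0.33, 'z': 0.91}
{'x': 4.11, 'y': -0.32, 'z': 0.9}
{'x': 4.12, 'y': -0.33, 'z': 0.91}
[0.44857848 0.20493891 0.15997968]
```

send_rows:
  motion:
    - {"x": 4.15,"y": -2.4,"rz": -0.13}
    - {"x": 4.4,"y": -1.8,"rz": -0.13}
    - {"x": 4.6,"y": -1.2,"rz": -0.13}
    - {"x": 4.7,"y": -0.6,"rz": -0.13}
    - {"x": 4.8,"y": 0,"rz": -0.13}
  grip_force: 8

```text
schema error: expected keys x, y, z, rx, ry, rz, jaw
```

send_rows:
  motion:
    - {"x": 4.7,"y": 0.6,"rz": -0.13}
    - {"x": 4.6,"y": 1.2,"rz": -0.13}
    - {"x": 4.4,"y": 1.8,"rz": -0.13}
    - {"x": 4.15,"y": 2.4,"rz": -0.13}
    - {"x": 3.8,"y": 2.9,"rz": -0.13}

```text
schema error: expected keys x, y, z, rx, ry, rz, jaw
```

send_rows:
  motion:
    - {"x": 4.1,"y": -0.3,"z": 0.6}
    - {"x": 4.1,"y": -0.3,"z": 0.6}
    - {"x": 4.1,"y": -0.3,"z": 0.6}
    - {"x": 4.1,"y": -0.3,"z": 0.6}
    - {"x": 4.1,"y": -0.3,"z": 0.6}

```text
schema error: expected keys x, y, z, rx, ry, rz, jaw
```

send_rows:
  motion:
    - {"x": 4.15,"y": -2.4,"z": 0,"rx": 0,"ry": 0,"rz": -0.13,"jaw": 8.8}
    - {"x": 4.4,"y": -1.8,"z": 0,"rx": 0,"ry": 0,"rz": -0.13,"jaw": 8.8}
    - {"x": 4.6,"y": -1.2,"z": 0,"rx": 0,"ry": 0,"rz": -0.13,"jaw": 8.8}
    - {"x": 4.7,"y": -0.6,"z": 0,"rx": 0,"ry": 0,"rz": -0.13,"jaw": 8.8}
    - {"x": 4.8,"y": 0,"z": 0,"rx": 0,"ry": 0,"rz": -0.13,"jaw": 8.8}
  grip_force: 8

```text
clock: 0.6
tool_pos: [0.3843, -0.3889, 0.2495]
eef_rot: [0.867, 0.499, -0.0, -0.0]
contact_force: [-0.0, -0.3, -0.1]
opening: 1.0
finger_force: 0.0
```

send_rows:
  motion:
    - {"x": 4.7,"y": 0.6,"z": 0,"rx": 0,"ry": 0,"rz": -0.13,"jaw": 8.8}
    - {"x": 4.6,"y": 1.2,"z": 0,"rx": 0,"ry": 0,"rz": -0.13,"jaw": 8.8}
    - {"x": 4.4,"y": 1.8,"z": 0,"rx": 0,"ry": 0,"rz": -0.13,"jaw": 8.8}
    - {"x": 4.15,"y": 2.4,"z": 0,"rx": 0,"ry": 0,"rz": -0.13,"jaw": 8.8}
    - {"x": 3.8,"y": 2.9,"z": 0,"rx": 0,"ry": 0,"rz": -0.13,"jaw": 8.8}

```text
clock: 1.1
tool_pos: [0.5307, -0.201, 0.2495]
eef_rot: [0.662, 0.749, -0.0, -0.0]
contact_force: [0.4, -1.6, -0.2]
opening: 0.997
finger_force: 0.0
```

send_rows:
  motion:
    - {"x": 4.1,"y": -0.3,"z": 0.6,"rx": 0,"ry": 0,"rz": 0,"jaw": 8.8}
    - {"x": 4.1,"y": -0.3,"z": 0.6,"rx": 0,"ry": 0,"rz": 0,"jaw": 8.8}
    - {"x": 4.1,"y": -0.3,"z": 0.6,"rx": 0,"ry": 0,"rz": 0,"jaw": 8.8}
    - {"x": 4.1,"y": -0.3,"z": 0.6,"rx": 0,"ry": 0,"rz": 0,"jaw": 8.8}
    - {"x": 4.1,"y": -0.3,"z": 0.6,"rx": 0,"ry": 0,"rz": 0,"jaw": 8.8}

```text
clock: 1.6
tool_pos: [0.4903, 0.0007, 0.2193]
eef_rot: [0.664, 0.747, -0.0, -0.0]
contact_force: [1.0, 0.5, -0.2]
opening: 1.0
finger_force: 0.0
```

```bash
python3 - <<'E'
from h import *
s=get_state();p,q=s['tool_pos'],R.from_quat(s['eef_rot'])
p,q=plan(p,q,W([.466,.207,.12],[-.0175,0,.13])[0],down(.12),5);print(p,s['q'].round(2))
E
```

```text
{'x': 4.15, 'y': -0.35, 'z': 1.79}
{'x': 4.16, 'y': -0.35, 'z': 1.78, 'rz': -0.001}
{'x': 4.15, 'y': -0.34, 'z': 1.79}
{'x': 4.16, 'y': -0.34, 'z': 1.78, 'rz': -0.001}
{'x': 4.15, 'y': -0.34, 'z': 1.79}
[0.4486025  0.20486637 0.12999131] [ 0.21  0.59 -0.48  1.99  0.43  0.66 -0.43]
```

send_rows:
  motion:
    - {"x": 4.15,"y": -0.35,"z": 1.8,"rx": 0,"ry": 0,"rz": 0,"jaw": 8.8}
    - {"x": 4.15,"y": -0.35,"z": 1.8,"rx": 0,"ry": 0,"rz": 0,"jaw": 8.8}
    - {"x": 4.15,"y": -0.35,"z": 1.8,"rx": 0,"ry": 0,"rz": 0,"jaw": 8.8}
    - {"x": 4.15,"y": -0.35,"z": 1.8,"rx": 0,"ry": 0,"rz": 0,"jaw": 8.8}
    - {"x": 4.15,"y": -0.35,"z": 1.8,"rx": 0,"ry": 0,"rz": 0,"jaw": 8.8}

```text
clock: 2.1
tool_pos: [0.4486, 0.2048, 0.1288]
eef_rot: [0.664, 0.748, -0.0, 0.0]
contact_force: [1.1, 0.6, -0.8]
opening: 0.998
finger_force: 0.0
```

send_rows:
  motion:
    - {"x": 0,"y": 0,"z": 0.5,"rx": 0,"ry": 0,"rz": 0,"jaw": 8.8}
    - {"x": 0,"y": 0,"z": 0.5,"rx": 0,"ry": 0,"rz": 0,"jaw": 8.8}
    - {"x": 0,"y": 0,"z": 0.5,"rx": 0,"ry": 0,"rz": 0,"jaw": 8.8}
    - {"x": 0,"y": 0,"z": 0.5,"rx": 0,"ry": 0,"rz": 0,"jaw": 8.8}
    - {"x": 0,"y": 0,"z": 0,"rx": 0,"ry": 0,"rz": 0,"jaw": 8.8}

```text
clock: 2.6
tool_pos: [0.4494, 0.2017, 0.1093]
eef_rot: [0.665, 0.747, -0.001, 0.0]
contact_force: [0.2, 0.0, 0.2]
opening: 0.996
finger_force: 0.0
```

```bash
python3 - <<'E'
from h import *
s=get_state();print(s['tool_pos'],R.from_quat(s['eef_rot']).as_matrix().round(3),s['contact_force'])
a=snap('side','s2');b=snap('top','t2')
u,v=proj(a,[.449,.205,.08]);print(u,v)
A=cv2.resize(a['img'][210:310,260:380,::-1],None,fx=5,fy=5,interpolation=cv2.INTER_CUBIC)
cv2.imwrite('pics/s2c.png',A)
E
```

```text
[0.44941273 0.20168443 0.1093473 ] [[-0.115  0.993 -0.   ]
 [ 0.993  0.115 -0.001]
 [-0.001 -0.001 -1.   ]] [0.21318011 0.0402907  0.19474034]
316.2826633748405 250.63135744107223
```

View pics/s2c.png

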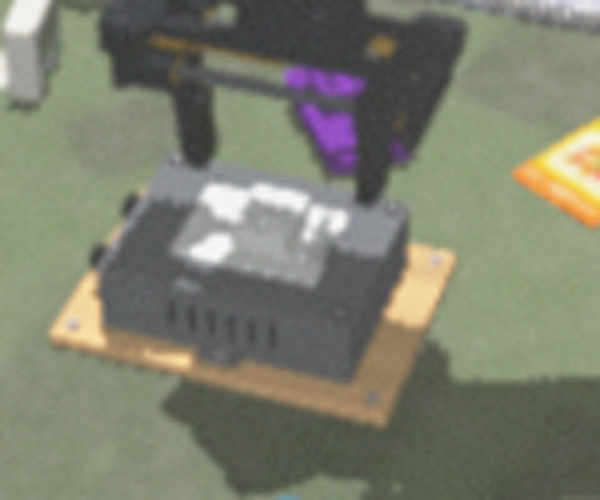

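The side crop shows the fingers hanging clear on both sides of the cover along its x: one tip at (200,165), the other at (372,200), and the bulge in shadow between. I'll refine by matching a few more points.

```bash
python3 - <<'E'
from h import *
t=pickle.load(open('pics/top0.pkl','rb'));sd=pickle.load(open('pics/side0.pkl','rb'));s2=pickle.load(open('pics/s2.pkl','rb'))
# finger tips in s2 seen vs projected : tip centres at TCP +-(44+9)mm along y, 11 ahead
c=np.array([.4494,.2017,.0983]);y=np.array([.993,.115,0])
for k in(.053,-.053,.044,-.044): print('tip',k,((np.array(proj(s2,c+k*y))-[260,210])*5).round())
pts={'bulge':[[8,22,19.5],[8,-22,19.5],[-26,-22,19.5],[-26,22,19.5]],'lip':[[-43,10,16],[-43,-10,16]],'plate':[[40,31,3],[40,-31,3]],'box':[[-75,55,0],[-75,-55,0],[75,55,0],[75,-55,0]]}
for P in([.4666,.205,.12],[.4638,.2104,.138],[.465,.207,.125]):
    for n,q in pts.items():
        w=W(P,np.array(q)/1000+[0,0,.053])
        print(n,'side2',[((np.array(proj(s2,x))-[260,210])*5).round().tolist() for x in w],'top c1',[((np.array(proj(t,x))-[230,185])*6).round().tolist() for x in w])
E
```

```text
tip 0.053 [195. 154.]
tip -0.053 [373. 195.]
tip 0.044 [210. 158.]
tip -0.044 [358. 191.]
bulge side2 [[226.0, 226.0], [254.0, 178.0], [310.0, 191.0], [284.0, 239.0]] top c1 [[156.0, 242.0], [237.0, 231.0], [245.0, 294.0], [163.0, 305.0]]
lip side2 [[320.0, 237.0], [332.0, 215.0]] top c1 [[190.0, 334.0], [227.0, 329.0]]
plate side2 [[169.0, 246.0], [209.0, 179.0]] top c1 [[138.0, 187.0], [251.0, 172.0]]
box side2 [[348.0, 324.0], [410.0, 200.0], [95.0, 263.0], [170.0, 147.0]] top c1 [[119.0, 405.0], [321.0, 378.0], [88.0, 130.0], [288.0, 103.0]]
bulge side2 [[227.0, 233.0], [254.0, 185.0], [310.0, 197.0], [285.0, 246.0]] top c1 [[146.0, 248.0], [227.0, 236.0], [236.0, 299.0], [154.0, 311.0]]
lip side2 [[321.0, 243.0], [332.0, 221.0]] top c1 [[182.0, 340.0], [219.0, 334.0]]
plate side2 [[169.0, 254.0], [208.0, 186.0]] top c1 [[127.0, 194.0], [240.0, 177.0]]
box side2 [[351.0, 331.0], [409.0, 205.0], [94.0, 272.0], [167.0, 154.0]] top c1 [[111.0, 411.0], [313.0, 381.0], [76.0, 137.0], [275.0, 107.0]]
bulge side2 [[227.0, 229.0], [255.0, 181.0], [311.0, 193.0], [285.0, 242.0]] top c1 [[152.0, 245.0], [234.0, 234.0], [241.0, 297.0], [160.0, 308.0]]
lip side2 [[321.0, 240.0], [333.0, 217.0]] top c1 [[187.0, 337.0], [224.0, 332.0]]
plate side2 [[169.0, 249.0], [210.0, 182.0]] top c1 [[134.0, 190.0], [247.0, 175.0]]
box side2 [[350.0, 327.0], [411.0, 202.0], [95.0, 266.0], [170.0, 149.0]] top c1 [[116.0, 408.0], [318.0, 380.0], [84.0, 133.0], [283.0, 106.0]]
```

send_rows:
  motion:
    - {"x": 0.05,"y": -0.05,"z": 1.0,"rx": 0,"ry": 0,"rz": 0,"jaw": 8.8}
    - {"x": 0,"y": 0,"z": 1.0,"rx": 0,"ry": 0,"rz": 0,"jaw": 8.8}
    - {"x": 0,"y": 0,"z": 1.0,"rx": 0,"ry": 0,"rz": 0,"jaw": 8.8}
    - {"x": 0,"y": 0,"z": 0.85,"rx": 0,"ry": 0,"rz": 0,"jaw": 8.0}
    - {"x": 0,"y": 0,"z": 0,"rx": 0,"ry": 0,"rz": 0,"jaw": 7.0}
  grip_force: 3

```text
clock: 3.2
tool_pos: [0.4478, 0.2035, 0.0698]
eef_rot: [0.664, 0.748, -0.001, -0.0]
contact_force: [0.6, -0.8, 0.1]
opening: 0.84
finger_force: 0.0
```

send_rows:
  motion:
    - {"x": 0,"y": 0,"z": 0,"rx": 0,"ry": 0,"rz": 0,"jaw": 6.5}
    - {"x": 0,"y": 0,"z": 0,"rx": 0,"ry": 0,"rz": 0,"jaw": 6.2}
    - {"x": 0,"y": 0,"z": 0,"rx": 0,"ry": 0,"rz": 0,"jaw": 6.0}
    - {"x": 0,"y": 0,"z": 0,"rx": 0,"ry": 0,"rz": 0,"jaw": 5.8}
    - {"x": 0,"y": 0,"z": 0,"rx": 0,"ry": 0,"rz": 0,"jaw": 5.8}

```text
clock: 3.7
tool_pos: [0.4487, 0.2038, 0.0714]
eef_rot: [0.664, 0.748, 0.0, 0.0]
contact_force: [-0.0, -0.1, -0.4]
opening: 0.654
finger_force: 0.0
```

```bash
python3 - <<'E'
from h import *
s=get_state();print(s['tool_pos'],R.from_quat(s['eef_rot']).as_matrix().round(3),s['contact_force'],s['opening']*88.1,s['finger_force'])
E
```

```text
[0.44872762 0.20378702 0.07144672] [[-0.118  0.993  0.   ]
 [ 0.993  0.118  0.   ]
 [ 0.     0.    -1.   ]] [-0.03109919 -0.10146166 -0.42979672] 57.64670385737492 0.0
```

send_rows:
  motion:
    - {"x": 0,"y": 0,"z": 0.05,"rx": 0,"ry": 0,"rz": 0,"jaw": 5.7}
    - {"x": 0,"y": 0,"z": 0,"rx": 0,"ry": 0,"rz": 0,"jaw": 5.6}
    - {"x": 0,"y": 0,"z": 0,"rx": 0,"ry": 0,"rz": 0,"jaw": 5.5}
    - {"x": 0,"y": 0,"z": 0,"rx": 0,"ry": 0,"rz": 0,"jaw": 5.4}
    - {"x": 0,"y": 0,"z": 0,"rx": 0,"ry": 0,"rz": 0,"jaw": 5.4}

```text
clock: 4.2
tool_pos: [0.4486, 0.2037, 0.0707]
eef_rot: [0.664, 0.748, -0.0, 0.0]
contact_force: [-0.2, 1.3, 0.0]
opening: 0.615
finger_force: 0.0
```

send_rows:
  motion:
    - {"x": 0,"y": 0,"z": 0,"rx": 0,"ry": 0,"rz": 0,"jaw": 5.3}
    - {"x": 0,"y": 0,"z": 0,"rx": 0,"ry": 0,"rz": 0,"jaw": 5.2}
    - {"x": 0,"y": 0,"z": 0,"rx": 0,"ry": 0,"rz": 0,"jaw": 5.1}
    - {"x": 0,"y": 0,"z": 0,"rx": 0,"ry": 0,"rz": 0,"jaw": 5.0}
    - {"x": 0,"y": 0,"z": 0,"rx": 0,"ry": 0,"rz": 0,"jaw": 5.0}

```text
clock: 4.7
tool_pos: [0.4492, 0.2039, 0.0708]
eef_rot: [0.664, 0.748, 0.0, 0.0]
contact_force: [1.5, 0.1, 0.1]
opening: 0.569
finger_force: 2.8
```

send_rows:
  motion:
    - {"x": 0,"y": 0.05,"z": 0,"rx": 0,"ry": 0,"rz": 0,"jaw": 4.9}
    - {"x": 0,"y": 0.05,"z": 0,"rx": 0,"ry": 0,"rz": 0,"jaw": 4.8}
    - {"x": 0,"y": 0.05,"z": 0,"rx": 0,"ry": 0,"rz": 0,"jaw": 4.7}
    - {"x": 0,"y": 0.0,"z": 0,"rx": 0,"ry": 0,"rz": 0,"jaw": 4.7}
    - {"x": 0,"y": 0,"z": 0,"rx": 0,"ry": 0,"rz": 0,"jaw": 4.7}
  grip_force: 5

```text
clock: 5.2
tool_pos: [0.4503, 0.2041, 0.0708]
eef_rot: [0.664, 0.748, 0.0, 0.0]
contact_force: [1.9, -0.1, 1.9]
opening: 0.539
finger_force: 5.0
```

send_rows:
  motion:
    - {"x": 0,"y": 0.1,"z": 0,"rx": 0,"ry": 0,"rz": 0,"jaw": 4.6}
    - {"x": 0,"y": 0.05,"z": 0,"rx": 0,"ry": 0,"rz": 0,"jaw": 4.5}
    - {"x": 0,"y": 0.05,"z": 0,"rx": 0,"ry": 0,"rz": 0,"jaw": 4.4}
    - {"x": 0,"y": 0.05,"z": 0,"rx": 0,"ry": 0,"rz": 0,"jaw": 4.3}
    - {"x": 0,"y": 0,"z": 0,"rx": 0,"ry": 0,"rz": 0,"jaw": 4.3}
  grip_force: 8

```text
clock: 5.7
tool_pos: [0.4525, 0.2044, 0.0707]
eef_rot: [0.664, 0.748, 0.0, -0.0]
contact_force: [2.3, -0.0, 3.3]
opening: 0.492
finger_force: 8.0
```

```bash
python3 - <<'E'
from h import *
for i in range(2):
  s=get_state();print(s['tool_pos'],s['contact_force'],s['moment'],s['opening']*88.1,s['finger_force'])
E
```

```text
[0.45253663 0.20435811 0.07071965] [ 2.31790805 -0.03485966  3.33115098] [ 0.06277803 -0.43682849  0.04543408] 43.383674184853504 7.99931064248085
[0.45253663 0.20435811 0.07071965] [ 2.31790805 -0.03485966  3.33115098] [ 0.06277803 -0.43682849  0.04543408] 43.383674184853504 7.99931064248085
```

send_rows:
  motion:
    - {"x": 0,"y": 0.05,"z": 0,"rx": 0,"ry": 0,"rz": 0,"jaw": 4.1}
    - {"x": 0,"y": 0.05,"z": 0,"rx": 0,"ry": 0,"rz": 0,"jaw": 4.1}
    - {"x": 0,"y": 0,"z": 0,"rx": 0,"ry": 0,"rz": 0,"jaw": 4.1}
    - {"x": 0,"y": 0.075,"z": -0.213,"rx": 0.04,"ry": 0,"rz": 0,"jaw": 4.1}
    - {"x": 0,"y": 0,"z": 0,"rx": 0,"ry": 0,"rz": 0,"jaw": 4.1}
  grip_force: 8.5

```text
clock: 6.2
tool_pos: [0.4548, 0.2039, 0.0725]
eef_rot: [0.665, 0.747, -0.015, -0.013]
contact_force: [-0.1, 0.2, -0.4]
opening: 0.474
finger_force: 8.5
```

```bash
python3 - <<'E'
from h import *
s=get_state();print(s['tool_pos'],R.from_quat(s['eef_rot']).as_rotvec(),s['contact_force'],s['moment'],s['opening']*88.1,s['finger_force'])
E
```

```text
[0.45484552 0.20385757 0.0725039 ] [-2.07072524 -2.32618635  0.047327  ] [-0.09062543  0.24837086 -0.35424636] [-0.07409417 -0.26248253 -0.00778166] 41.7953181637931 8.514008224010468
```

send_rows:
  motion:
    - {"x": 0,"y": 0.075,"z": -0.213,"rx": 0.04,"ry": 0,"rz": 0,"jaw": 4.1}
    - {"x": 0,"y": 0,"z": 0,"rx": 0,"ry": 0,"rz": 0,"jaw": 4.1}
    - {"x": 0,"y": 0.075,"z": -0.213,"rx": 0.04,"ry": 0,"rz": 0,"jaw": 4.1}
    - {"x": 0,"y": 0,"z": 0,"rx": 0,"ry": 0,"rz": 0,"jaw": 4.1}
    - {"x": 0,"y": 0,"z": 0,"rx": 0,"ry": 0,"rz": 0,"jaw": 4.1}

```text
clock: 6.7
tool_pos: [0.4548, 0.2041, 0.0765]
eef_rot: [0.663, 0.746, -0.045, -0.04]
contact_force: [-0.3, 0.2, -0.7]
opening: 0.473
finger_force: 8.5
```

```bash
python3 - <<'E'
from h import *
s=get_state();print(s['tool_pos'],R.from_quat(s['eef_rot']).as_matrix().round(3)[:,2],s['contact_force'],s['moment'],s['opening']*88.1,s['finger_force'])
E
```

```text
[0.45482953 0.20410647 0.0765214 ] [-0.12  -0.015 -0.993] [-0.25464314  0.23509975 -0.6935002 ] [ 0.00720329 -0.14784904 -0.0063596 ] 41.68300385105597 8.473674058914185
```

send_rows:
  motion:
    - {"x": 0,"y": 0.075,"z": -0.213,"rx": 0.04,"ry": 0,"rz": 0,"jaw": 4.1}
    - {"x": 0,"y": 0.075,"z": -0.213,"rx": 0.04,"ry": 0,"rz": 0,"jaw": 4.1}
    - {"x": 0,"y": 0.075,"z": -0.213,"rx": 0.04,"ry": 0,"rz": 0,"jaw": 4.1}
    - {"x": 0,"y": 0.075,"z": -0.213,"rx": 0.04,"ry": 0,"rz": 0,"jaw": 4.1}
    - {"x": 0,"y": 0,"z": 0,"rx": 0,"ry": 0,"rz": 0,"jaw": 4.1}

```text
clock: 7.2
tool_pos: [0.4606, 0.2049, 0.0842]
eef_rot: [0.658, 0.74, -0.104, -0.092]
contact_force: [1.1, -0.3, -1.4]
opening: 0.48
finger_force: 8.5
```

send_rows:
  motion:
    - {"x": 0,"y": 0.075,"z": -0.213,"rx": 0.04,"ry": 0,"rz": 0,"jaw": 4.1}
    - {"x": 0,"y": 0.075,"z": -0.213,"rx": 0.04,"ry": 0,"rz": 0,"jaw": 4.1}
    - {"x": 0,"y": 0,"z": 0,"rx": 0,"ry": 0,"rz": 0,"jaw": 4.1}
    - {"x": 0,"y": 0,"z": 0,"rx": 0,"ry": 0,"rz": 0,"jaw": 4.1}
    - {"x": 0,"y": 0,"z": 0,"rx": 0,"ry": 0,"rz": 0,"jaw": 4.1}

```text
clock: 7.7
tool_pos: [0.4622, 0.2054, 0.0884]
eef_rot: [0.653, 0.736, -0.134, -0.118]
contact_force: [-0.5, -0.1, -2.1]
opening: 0.473
finger_force: 8.5
```

```bash
python3 - <<'E'
from h import *
s=get_state();print(s['tool_pos'],R.from_quat(s['eef_rot']).as_matrix().round(3),s['contact_force'],s['moment'],s['opening']*88.1,s['finger_force'])
snap('side','s3',(250,200,370,300),5)
E
```

```text
[0.46217695 0.20537992 0.08843641] [[-0.119  0.929 -0.35 ]
 [ 0.993  0.111 -0.043]
 [-0.001 -0.352 -0.936]] [-0.46633886 -0.14402847 -2.09201629] [ 0.03704765 -0.49546766 -0.022765  ] 41.63213452531799 8.474467992782593
```

View pics/s3.png

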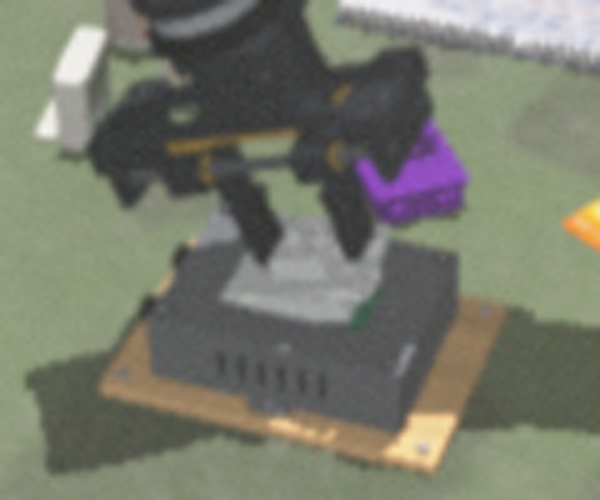

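The cover is tilted up with its tab end over the green compartment, visible at about (362,312), and the jaws grip the bulge and the lip. Next I draw it in -x.

send_rows:
  motion:
    - {"x": 0,"y": -0.187,"z": 0.07,"rx": 0,"ry": 0,"rz": 0,"jaw": 4.1}
    - {"x": 0,"y": -0.187,"z": 0.07,"rx": 0,"ry": 0,"rz": 0,"jaw": 4.1}
    - {"x": 0,"y": -0.187,"z": 0.07,"rx": 0,"ry": 0,"rz": 0,"jaw": 4.1}
    - {"x": 0,"y": 0,"z": 0,"rx": 0,"ry": 0,"rz": 0,"jaw": 4.1}
    - {"x": 0,"y": 0,"z": 0,"rx": 0,"ry": 0,"rz": 0,"jaw": 4.1}

```text
clock: 8.25
tool_pos: [0.4572, 0.2048, 0.0885]
eef_rot: [0.653, 0.736, -0.134, -0.119]
contact_force: [1.0, -0.1, -0.1]
opening: 0.478
finger_force: 8.5
```

send_rows:
  motion:
    - {"x": 0,"y": -0.187,"z": 0.07,"rx": 0,"ry": 0,"rz": 0,"jaw": 4.1}
    - {"x": 0,"y": -0.187,"z": 0.07,"rx": 0,"ry": 0,"rz": 0,"jaw": 4.1}
    - {"x": 0,"y": -0.187,"z": 0.07,"rx": 0,"ry": 0,"rz": 0,"jaw": 4.1}
    - {"x": 0,"y": 0,"z": 0,"rx": 0,"ry": 0,"rz": 0,"jaw": 4.1}
    - {"x": 0,"y": 0,"z": 0,"rx": 0,"ry": 0,"rz": 0,"jaw": 4.1}

```text
clock: 8.75
tool_pos: [0.4512, 0.2041, 0.0885]
eef_rot: [0.653, 0.736, -0.134, -0.119]
contact_force: [0.7, 0.0, -1.1]
opening: 0.475
finger_force: 8.5
```

```bash
python3 - <<'E'
from h import *
s=get_state();print(s['tool_pos'],R.from_quat(s['eef_rot']).as_matrix().round(3),s['contact_force'],s['moment'],s['opening']*88.1,s['finger_force'])
E
```

```text
[0.45124023 0.20407848 0.08848565] [[-0.118  0.929 -0.35 ]
 [ 0.993  0.11  -0.042]
 [-0.    -0.352 -0.936]] [ 0.68368713  0.00200578 -1.13184768] [-0.00999588 -0.47559926 -0.00713363] 41.890210659021655 8.474542647600174
```

send_rows:
  motion:
    - {"x": 0,"y": -0.2,"z": -0.1,"rx": 0,"ry": 0,"rz": 0,"jaw": 4.1}
    - {"x": 0,"y": -0.1,"z": -0.28,"rx": 0,"ry": 0,"rz": 0,"jaw": 4.1}
    - {"x": 0,"y": -0.1,"z": -0.28,"rx": 0,"ry": 0,"rz": 0,"jaw": 4.1}
    - {"x": 0,"y": 0,"z": 0,"rx": 0,"ry": 0,"rz": 0,"jaw": 4.1}
    - {"x": 0,"y": 0,"z": 0,"rx": 0,"ry": 0,"rz": 0,"jaw": 4.1}

```text
clock: 9.25
tool_pos: [0.45, 0.2039, 0.0962]
eef_rot: [0.654, 0.735, -0.134, -0.119]
contact_force: [0.9, 1.0, 0.2]
opening: 0.474
finger_force: 8.5
```

```bash
python3 - <<'E'
from h import *
s=get_state();p=s['tool_pos'];q=R.from_quat(s['eef_rot']);print(p,s['contact_force'],s['opening']*88.1)
p,q=plan(p,q,[p[0]-.005,p[1],p[2]+.1],q,5)
E
```

```text
[0.4500085  0.20389068 0.09620352] [0.92607024 0.97662664 0.22228182] 41.74055675547066
{'x': 0.01, 'y': -0.8, 'z': -1.84}
{'x': 0.01, 'y': -0.8, 'z': -1.84}
{'x': 0.01, 'y': -0.79, 'z': -1.84}
{'x': 0.01, 'y': -0.8, 'z': -1.83}
{'x': 0.02, 'y': -0.79, 'z': -1.84}
```

send_rows:
  motion:
    - {"x": 0,"y": -0.4,"z": -0.9,"rx": 0,"ry": 0,"rz": 0,"jaw": 4.1}
    - {"x": 0,"y": -0.6,"z": -1.4,"rx": 0,"ry": 0,"rz": 0,"jaw": 4.1}
    - {"x": 0,"y": -0.8,"z": -1.8,"rx": 0,"ry": 0,"rz": 0,"jaw": 4.1}
    - {"x": 0,"y": -0.8,"z": -1.8,"rx": 0,"ry": 0,"rz": 0,"jaw": 4.1}
    - {"x": 0,"y": -0.6,"z": -1.4,"rx": 0,"ry": 0,"rz": 0,"jaw": 4.1}

```text
clock: 9.75
tool_pos: [0.4458, 0.2038, 0.1779]
eef_rot: [0.653, 0.736, -0.133, -0.119]
contact_force: [0.4, -0.0, -0.6]
opening: 0.472
finger_force: 8.5
```

```bash
python3 - <<'E'
from h import *
s=get_state();p=s['tool_pos'];q=R.from_quat(s['eef_rot']);print(p,s['contact_force'],s['opening']*88.1,s['q'].round(2))
a=snap('side','s4',(240,140,400,260),5)
p,q=plan(p,q,[.50,-.0,.2],down(.12),10);print()
p,q=plan(p,q,[.484,-.219,.14],down(.115),8)
E
```

```text
[0.44581603 0.20379121 0.17786798] [ 0.37151922 -0.00553299 -0.59268753] 41.60589797089547 [-0.14  0.82 -0.56  1.73  0.27  1.03 -0.67]
{'x': -2.09, 'y': 0.2, 'z': -0.31, 'rx': -0.036}
{'x': -2.09, 'y': 0.21, 'z': -0.31, 'rx': -0.036}
{'x': -2.09, 'y': 0.22, 'z': -0.3, 'rx': -0.036}
{'x': -2.09, 'y': 0.23, 'z': -0.29, 'rx': -0.036}
{'x': -2.09, 'y': 0.24, 'z': -0.28, 'rx': -0.036}
{'x': -2.08, 'y': 0.26, 'z': -0.27, 'rx': -0.036}
{'x': -2.09, 'y': 0.26, 'z': -0.26, 'rx': -0.036}
{'x': -2.08, 'y': 0.27, 'z': -0.25, 'rx': -0.035, 'rz': -0.001}
{'x': -2.09, 'y': 0.28, 'z': -0.24, 'rx': -0.036}
{'x': -2.09, 'y': 0.3, 'z': -0.24, 'rx': -0.035, 'ry': -0.001, 'rz': -0.001}

{'x': -2.69, 'y': -0.53, 'z': 0.75, 'rz': 0.001}
{'x': -2.69, 'y': -0.52, 'z': 0.75, 'rz': 0.001}
{'x': -2.7, 'y': -0.52, 'z': 0.75, 'rz': 0.001}
{'x': -2.69, 'y': -0.52, 'z': 0.75}
{'x': -2.7, 'y': -0.52, 'z': 0.75, 'rz': 0.001}
{'x': -2.69, 'y': -0.52, 'z': 0.75}
{'x': -2.7, 'y': -0.52, 'z': 0.75, 'rz': 0.001}
{'x': -2.69, 'y': -0.51, 'z': 0.76}
```

View pics/s4.png

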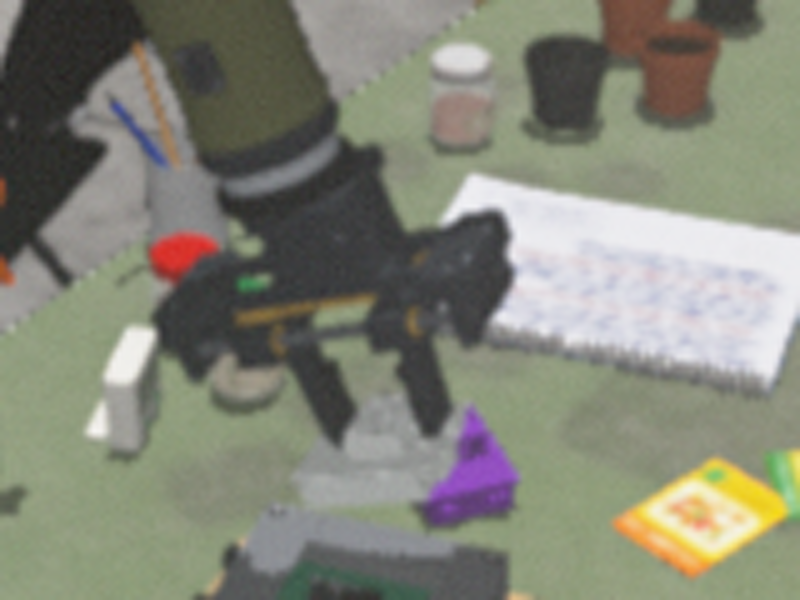

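The cover hangs in the jaws with the bulge gripped, and the controller below is open (green board at (350,580)). I'll carry it to the notebook.

send_rows:
  motion:
    - {"x": -1.2,"y": 0.2,"z": -0.3,"rx": -0.036,"ry": 0,"rz": 0,"jaw": 4.1}
    - {"x": -2.1,"y": 0.2,"z": -0.3,"rx": -0.036,"ry": 0,"rz": 0,"jaw": 4.1}
    - {"x": -2.1,"y": 0.2,"z": -0.3,"rx": -0.036,"ry": 0,"rz": 0,"jaw": 4.1}
    - {"x": -2.1,"y": 0.2,"z": -0.3,"rx": -0.036,"ry": 0,"rz": 0,"jaw": 4.1}
    - {"x": -2.1,"y": 0.25,"z": -0.3,"rx": -0.036,"ry": 0,"rz": 0,"jaw": 4.1}

```text
clock: 10.3
tool_pos: [0.4712, 0.1089, 0.1874]
eef_rot: [0.661, 0.745, -0.067, -0.059]
contact_force: [-0.2, 0.1, -1.2]
opening: 0.474
finger_force: 8.5
```

send_rows:
  motion:
    - {"x": -2.5,"y": 0.25,"z": -0.25,"rx": -0.036,"ry": 0,"rz": 0,"jaw": 4.1}
    - {"x": -2.5,"y": 0.25,"z": -0.25,"rx": -0.036,"ry": 0,"rz": 0,"jaw": 4.1}
    - {"x": -2.5,"y": 0.25,"z": -0.25,"rx": -0.036,"ry": 0,"rz": 0,"jaw": 4.1}
    - {"x": -2.5,"y": 0.25,"z": -0.25,"rx": -0.036,"ry": 0,"rz": 0,"jaw": 4.1}
    - {"x": -2.5,"y": 0.25,"z": -0.25,"rx": -0.036,"ry": 0,"rz": 0,"jaw": 4.1}

```text
clock: 10.8
tool_pos: [0.4995, -0.0138, 0.1985]
eef_rot: [0.664, 0.748, 0.0, 0.001]
contact_force: [1.0, 0.1, -1.3]
opening: 0.475
finger_force: 8.5
```

send_rows:
  motion:
    - {"x": -2.7,"y": -0.5,"z": 0.7,"rx": 0,"ry": 0,"rz": 0,"jaw": 4.1}
    - {"x": -2.7,"y": -0.5,"z": 0.7,"rx": 0,"ry": 0,"rz": 0,"jaw": 4.1}
    - {"x": -2.7,"y": -0.5,"z": 0.7,"rx": 0,"ry": 0,"rz": 0,"jaw": 4.1}
    - {"x": -2.7,"y": -0.5,"z": 0.7,"rx": 0,"ry": 0,"rz": 0,"jaw": 4.1}
    - {"x": -2.7,"y": -0.5,"z": 0.7,"rx": 0,"ry": 0,"rz": 0,"jaw": 4.1}

```text
clock: 11.3
tool_pos: [0.4903, -0.1508, 0.1631]
eef_rot: [0.664, 0.748, -0.0, 0.0]
contact_force: [0.5, 0.2, -0.3]
opening: 0.477
finger_force: 8.5
```

```bash
python3 - <<'E'
from h import *
s=get_state();p=s['tool_pos'];q=R.from_quat(s['eef_rot']);print(p,s['contact_force'],s['opening']*88.1,q.as_matrix().round(3))
p,q=plan(p,q,[.484,-.219,.075],down(.12),10)
E
```

```text
[ 0.49030651 -0.15083555  0.16308985] [ 0.53208965  0.19881818 -0.26907232] 42.025122964110174 [[-0.118  0.993 -0.   ]
 [ 0.993  0.118 -0.   ]
 [-0.    -0.    -1.   ]]
{'x': -0.67, 'y': -0.14, 'z': 0.88}
{'x': -0.67, 'y': -0.14, 'z': 0.88}
{'x': -0.67, 'y': -0.14, 'z': 0.88}
{'x': -0.67, 'y': -0.14, 'z': 0.88}
{'x': -0.67, 'y': -0.14, 'z': 0.88}
{'x': -0.67, 'y': -0.15, 'z': 0.88}
{'x': -0.67, 'y': -0.14, 'z': 0.88, 'rz': -0.001}
{'x': -0.67, 'y': -0.15, 'z': 0.88}
{'x': -0.67, 'y': -0.14, 'z': 0.89, 'rz': -0.001}
{'x': -0.66, 'y': -0.15, 'z': 0.88}
```

send_rows:
  motion:
    - {"x": -1.4,"y": -0.3,"z": 1.2,"rx": 0,"ry": 0,"rz": 0,"jaw": 4.1}
    - {"x": -1.4,"y": -0.3,"z": 1.8,"rx": 0,"ry": 0,"rz": 0,"jaw": 4.1}
    - {"x": -1.4,"y": -0.3,"z": 1.8,"rx": 0,"ry": 0,"rz": 0,"jaw": 4.1}
    - {"x": -1.4,"y": -0.3,"z": 1.8,"rx": 0,"ry": 0,"rz": 0,"jaw": 4.1}
    - {"x": -1.0,"y": -0.2,"z": 1.5,"rx": 0,"ry": 0,"rz": 0,"jaw": 4.1}

```text
clock: 11.8
tool_pos: [0.4841, -0.2172, 0.0809]
eef_rot: [0.664, 0.748, -0.0, -0.0]
contact_force: [0.5, 0.4, -1.3]
opening: 0.472
finger_force: 8.5
```

send_rows:
  motion:
    - {"x": 0,"y": 0,"z": 1.0,"rx": 0,"ry": 0,"rz": 0,"jaw": 4.1}
    - {"x": 0,"y": 0,"z": 0.6,"rx": 0,"ry": 0,"rz": 0,"jaw": 4.1}
    - {"x": 0,"y": 0,"z": 0,"rx": 0,"ry": 0,"rz": 0,"jaw": 4.1}
    - {"x": 0,"y": 0,"z": 0,"rx": 0,"ry": 0,"rz": 0,"jaw": 4.1}
    - {"x": 0,"y": 0,"z": 0,"rx": 0,"ry": 0,"rz": 0,"jaw": 4.1}

```text
clock: 12.3
tool_pos: [0.4851, -0.2164, 0.0668]
eef_rot: [0.664, 0.748, 0.0, 0.001]
contact_force: [0.3, -0.1, 0.0]
opening: 0.474
finger_force: 8.5
```

```bash
python3 - <<'E'
from h import *
s=get_state();p=s['tool_pos'];q=R.from_quat(s['eef_rot']);print(p,s['contact_force'],s['moment'],s['opening']*88.1,q.as_matrix().round(3))
a=snap('side','s5'); u,v=map(int,proj(a,p));print(u,v)
im=a['img'][v-50:v+40,u-60:u+60,::-1]
cv2.imwrite('pics/s5c.png',cv2.resize(im,None,fx=6,fy=6,interpolation=cv2.INTER_CUBIC))
E
```

```text
[ 0.48508602 -0.21643145  0.06682239] [ 0.31891797 -0.0555886   0.04779475] [-0.0665367  -0.12805442  0.01289502] 41.79361849435983 [[-0.119  0.993  0.001]
 [ 0.993  0.119 -0.   ]
 [-0.     0.001 -1.   ]]
361 180
```

View pics/s5c.png

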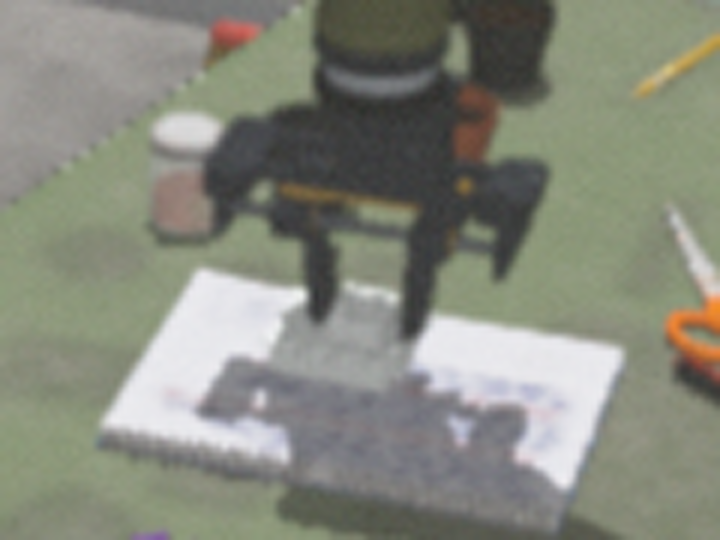

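The cover is level above the middle of the notebook, between the fingertips at (320,315) and (410,330). I'll lower it until it touches.

send_rows:
  motion:
    - {"x": 0,"y": 0,"z": 0.4,"rx": 0,"ry": 0,"rz": 0,"jaw": 4.1}
    - {"x": 0,"y": 0,"z": 0.4,"rx": 0,"ry": 0,"rz": 0,"jaw": 4.1}
    - {"x": 0,"y": 0,"z": 0.3,"rx": 0,"ry": 0,"rz": 0,"jaw": 4.1}
    - {"x": 0,"y": 0,"z": 0.2,"rx": 0,"ry": 0,"rz": 0,"jaw": 4.1}
    - {"x": 0,"y": 0,"z": 0.1,"rx": 0,"ry": 0,"rz": 0,"jaw": 4.1}

```text
clock: 12.85
tool_pos: [0.4844, -0.2169, 0.0518]
eef_rot: [0.664, 0.748, -0.0, -0.0]
contact_force: [0.1, 0.3, -1.1]
opening: 0.469
finger_force: 8.5
```

send_rows:
  motion:
    - {"x": 0,"y": 0,"z": 0.1,"rx": 0,"ry": 0,"rz": 0,"jaw": 4.1}
    - {"x": 0,"y": 0,"z": 0.1,"rx": 0,"ry": 0,"rz": 0,"jaw": 4.1}
    - {"x": 0,"y": 0,"z": 0,"rx": 0,"ry": 0,"rz": 0,"jaw": 4.1}
    - {"x": 0,"y": 0,"z": 0,"rx": 0,"ry": 0,"rz": 0,"jaw": 4.1}
    - {"x": 0,"y": 0,"z": 0,"rx": 0,"ry": 0,"rz": 0,"jaw": 4.1}

```text
clock: 13.35
tool_pos: [0.4846, -0.217, 0.0504]
eef_rot: [0.664, 0.748, 0.0, 0.0]
contact_force: [-0.8, 0.9, 2.4]
opening: 0.474
finger_force: 8.5
```

```bash
python3 - <<'E'
from h import *
s=get_state();p=s['tool_pos'];print(p,s['contact_force'],s['moment'],s['opening']*88.1)
E
```

```text
[ 0.48461064 -0.21700908  0.05035636] [-0.77286166  0.91787856  2.44643324] [-0.00829885  0.04888015 -0.00354809] 41.73197256828772
```

send_rows:
  motion:
    - {"x": 0,"y": 0,"z": 0.03,"rx": 0,"ry": 0,"rz": 0,"jaw": 4.1}
    - {"x": 0,"y": -0.1,"z": 0,"rx": 0,"ry": 0,"rz": 0,"jaw": 4.35}
    - {"x": 0,"y": -0.1,"z": 0,"rx": 0,"ry": 0,"rz": 0,"jaw": 4.55}
    - {"x": 0,"y": -0.1,"z": 0,"rx": 0,"ry": 0,"rz": 0,"jaw": 4.75}
    - {"x": 0,"y": -0.1,"z": 0,"rx": 0,"ry": 0,"rz": 0,"jaw": 4.95}

```text
clock: 13.85
tool_pos: [0.4801, -0.2174, 0.0496]
eef_rot: [0.664, 0.748, -0.0, -0.0]
contact_force: [-0.8, 0.5, -1.2]
opening: 0.561
finger_force: 2.3
```

send_rows:
  motion:
    - {"x": 0,"y": -0.1,"z": 0,"rx": 0,"ry": 0,"rz": 0,"jaw": 5.2}
    - {"x": 0,"y": -0.05,"z": 0,"rx": 0,"ry": 0,"rz": 0,"jaw": 5.5}
    - {"x": 0,"y": 0,"z": 0,"rx": 0,"ry": 0,"rz": 0,"jaw": 6.2}
    - {"x": 0,"y": 0,"z": 0,"rx": 0,"ry": 0,"rz": 0,"jaw": 7.2}
    - {"x": 0,"y": 0,"z": 0,"rx": 0,"ry": 0,"rz": 0,"jaw": 7.2}

```text
clock: 14.35
tool_pos: [0.4791, -0.2176, 0.0499]
eef_rot: [0.664, 0.748, 0.0, 0.0]
contact_force: [0.0, 0.2, -1.0]
opening: 0.811
finger_force: 0.0
```

```bash
python3 - <<'E'
from h import *
s=get_state();p=s['tool_pos'];print(p,s['contact_force'],s['moment'],s['opening']*88.1,s['finger_force'])
E
```

```text
[ 0.47912687 -0.21757638  0.04989064] [ 0.03352671  0.20926746 -0.96458655] [-0.02864339 -0.1478917   0.00407859] 71.4103585295929 0.0
```

send_rows:
  motion:
    - {"x": 0,"y": 0,"z": -0.5,"rx": 0,"ry": 0,"rz": 0,"jaw": 7.2}
    - {"x": 0,"y": 0,"z": -1.5,"rx": 0,"ry": 0,"rz": 0,"jaw": 7.2}
    - {"x": 0,"y": 0,"z": -3,"rx": 0,"ry": 0,"rz": 0,"jaw": 7.2}
    - {"x": 0,"y": 0,"z": -4.5,"rx": 0,"ry": 0,"rz": 0,"jaw": 7.2}
    - {"x": 1,"y": 0,"z": -4.5,"rx": 0,"ry": 0,"rz": 0,"jaw": 5}

```text
clock: 14.85
tool_pos: [0.4771, -0.2087, 0.1913]
eef_rot: [0.665, 0.747, -0.001, -0.0]
contact_force: [0.9, 0.1, 0.0]
opening: 0.749
finger_force: 0.0
```

send_rows:
  motion:
    - {"x": 4,"y": 0,"z": 0,"rx": 0,"ry": 0,"rz": 0,"jaw": 4}
    - {"x": 4.2,"y": 0,"z": 0,"rx": 0,"ry": 0,"rz": 0,"jaw": 3}
    - {"x": 4.2,"y": 0,"z": 0,"rx": 0,"ry": 0,"rz": 0,"jaw": 2}
    - {"x": 4.2,"y": 0,"z": 0,"rx": 0,"ry": 0,"rz": 0,"jaw": 1}
    - {"x": 4.2,"y": 0,"z": 0,"rx": 0,"ry": 0,"rz": 0,"jaw": 0}
  grip_force: 20

```text
clock: 15.35
tool_pos: [0.4529, 0.0003, 0.1903]
eef_rot: [0.664, 0.747, 0.0, 0.0]
contact_force: [0.7, 0.0, -0.5]
opening: 0.296
finger_force: 0.0
```

```bash
python3 - <<'E'
from h import *
s=get_state();p=s['tool_pos'];print(p,s['opening'])
a=snap('side','s6');b=snap('top','t6')
u,v=map(int,proj(a,[.468,-.217,.03]));A=a['img'][v-35:v+35,u-45:u+45,::-1]
u,v=map(int,proj(b,[.466,.2045,.046]));print(u,v);B=b['img'][v-35:v+35,u-35:u+35,::-1]
u,v=map(int,proj(b,[.468,-.217,.03]));C=b['img'][v-50:v+40,u-35:u+35,::-1]
z=lambda I,w,h:cv2.resize(I,(w,h),interpolation=cv2.INTER_CUBIC)
o=np.zeros((600,800,3),np.uint8);o[:280,:360]=z(A,360,280);o[:420,370:790]=z(B,420,420);o[285:600,:245]=z(C,245,315)
cv2.imwrite('pics/m6.png',o)
E
```

```text
[4.52947314e-01 3.48610135e-04 1.90340581e-01] 0.2963933835491383
264 227
```

View pics/m6.png

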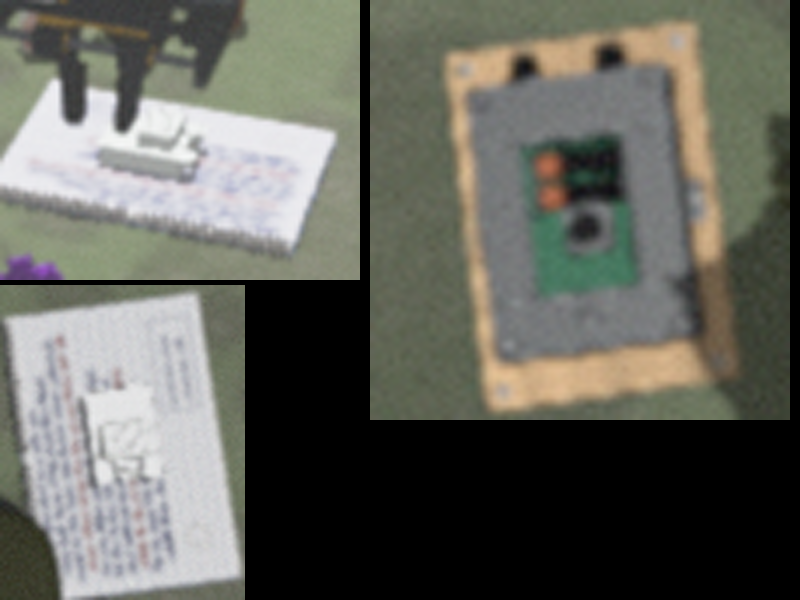

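The cover lies flat and upright on the notebook. The compartment is open: the black button is at (587,228) of the mosaic, with the cells at (585,178) on the +x side.

```bash
python3 - <<'E'
from h import *
b=pickle.load(open('pics/t6.pkl','rb'))
t=at_z(b,217/6+229,228/6+192,.046);print(t,W([.466,.2045,.12],[0,0,.046]))
s=get_state();p=s['tool_pos'];q=R.from_quat(s['eef_rot'])
t=(t[:2]+np.array([.466,.2045]))/2
plan(p,q,[*t,.1],down(.12),6)
E
```

```text
[0.4577032  0.20202015 0.046     ] [[0.466  0.2045 0.046 ]]
{'x': 3.24, 'y': 0.56, 'z': 1.53, 'ry': -0.001, 'rz': 0.002}
{'x': 3.24, 'y': 0.56, 'z': 1.52, 'rx': 0.001, 'ry': -0.001, 'rz': 0.001}
{'x': 3.24, 'y': 0.56, 'z': 1.52, 'rz': 0.002}
{'x': 3.24, 'y': 0.55, 'z': 1.52, 'rx': 0.001, 'ry': -0.001, 'rz': 0.001}
{'x': 3.25, 'y': 0.54, 'z': 1.52, 'rz': 0.002}
{'x': 3.25, 'y': 0.54, 'z': 1.52, 'rx': 0.001, 'ry': -0.001, 'rz': 0.001}
```

send_rows:
  motion:
    - {"x": 3.2,"y": 0.6,"z": 1.0,"rx": 0,"ry": 0,"rz": 0,"jaw": 0}
    - {"x": 4.2,"y": 0.6,"z": 1.5,"rx": 0,"ry": 0,"rz": 0,"jaw": 0}
    - {"x": 4.2,"y": 0.6,"z": 1.5,"rx": 0,"ry": 0,"rz": 0,"jaw": 0}
    - {"x": 4.2,"y": 0.6,"z": 1.5,"rx": 0,"ry": 0,"rz": 0,"jaw": 0}
    - {"x": 3.2,"y": 0.6,"z": 1.0,"rx": 0,"ry": 0,"rz": 0,"jaw": 0}

```text
clock: 15.95
tool_pos: [0.4605, 0.1935, 0.1243]
eef_rot: [0.663, 0.748, 0.0, -0.0]
contact_force: [0.9, -0.1, 1.2]
opening: 0.001
finger_force: 0.0
```

send_rows:
  motion:
    - {"x": 0,"y": 0,"z": 1.0,"rx": 0,"ry": 0,"rz": 0,"jaw": 0}
    - {"x": 0,"y": 0,"z": 1.0,"rx": 0,"ry": 0,"rz": 0,"jaw": 0}
    - {"x": 0,"y": 0,"z": 0.0,"rx": 0,"ry": 0,"rz": 0,"jaw": 0}
    - {"x": 0,"y": 0,"z": 0,"rx": 0,"ry": 0,"rz": 0,"jaw": 0}
    - {"x": 0,"y": 0,"z": 0,"rx": 0,"ry": 0,"rz": 0,"jaw": 0}

```text
clock: 16.45
tool_pos: [0.4612, 0.1898, 0.1052]
eef_rot: [0.665, 0.747, -0.0, 0.0]
contact_force: [-0.0, -0.7, 0.2]
opening: 0.002
finger_force: 0.0
```

```bash
python3 - <<'E'
from h import *
s=get_state();p=s['tool_pos'];q=R.from_quat(s['eef_rot']);print(p,s['opening'],s['contact_force'])
plan(p,q,[.459,.203,.0615],down(.12),5)
E
```

```text
[0.46116263 0.18983064 0.10524659] 0.0019141920153110073 [-0.00960114 -0.68930218  0.15804939]
{'x': 0.27, 'y': -0.01, 'z': 0.87, 'rz': -0.001}
{'x': 0.27, 'y': -0.01, 'z': 0.88, 'rz': -0.001}
{'x': 0.27, 'y': -0.01, 'z': 0.87, 'rz': -0.001}
{'x': 0.26, 'y': -0.02, 'z': 0.88, 'rz': -0.001}
{'x': 0.27, 'y': -0.01, 'z': 0.87, 'ry': 0.001}
```

send_rows:
  motion:
    - {"x": 0.65,"y": -0.05,"z": 0.5,"rx": 0,"ry": 0,"rz": 0,"jaw": 0}
    - {"x": 0.65,"y": 0,"z": 1.0,"rx": 0,"ry": 0,"rz": 0,"jaw": 0}
    - {"x": 0,"y": 0,"z": 1.0,"rx": 0,"ry": 0,"rz": 0,"jaw": 0}
    - {"x": 0,"y": 0,"z": 1.0,"rx": 0,"ry": 0,"rz": 0,"jaw": 0}
    - {"x": 0,"y": 0,"z": 0.9,"rx": 0,"ry": 0,"rz": 0,"jaw": 0}

```text
clock: 16.95
tool_pos: [0.4584, 0.2037, 0.0596]
eef_rot: [0.664, 0.748, -0.001, 0.0]
contact_force: [-0.5, 0.2, -0.1]
opening: 0.006
finger_force: 0.0
```

send_rows:
  motion:
    - {"x": 0,"y": 0,"z": 0.2,"rx": 0,"ry": 0,"rz": 0,"jaw": 0}
    - {"x": 0,"y": 0,"z": 0,"rx": 0,"ry": 0,"rz": 0,"jaw": 0}
    - {"x": 0,"y": 0,"z": 0.0,"rx": 0,"ry": 0,"rz": 0,"jaw": 0}
    - {"x": 0,"y": 0,"z": 0,"rx": 0,"ry": 0,"rz": 0,"jaw": 0}
    - {"x": 0,"y": 0,"z": 0,"rx": 0,"ry": 0,"rz": 0,"jaw": 0}

```text
clock: 17.45
tool_pos: [0.459, 0.204, 0.0592]
eef_rot: [0.664, 0.748, 0.0, 0.0]
contact_force: [-0.4, 0.6, 1.0]
opening: 0.006
finger_force: 0.0
```

send_rows:
  motion:
    - {"x": 0,"y": 0,"z": 0.1,"rx": 0,"ry": 0,"rz": 0,"jaw": 0}
    - {"x": 0,"y": 0,"z": 0.1,"rx": 0,"ry": 0,"rz": 0,"jaw": 0}
    - {"x": 0,"y": 0,"z": 0.1,"rx": 0,"ry": 0,"rz": 0,"jaw": 0}
    - {"x": 0,"y": 0,"z": 0.1,"rx": 0,"ry": 0,"rz": 0,"jaw": 0}
    - {"x": 0,"y": 0,"z": 0,"rx": 0,"ry": 0,"rz": 0,"jaw": 0}

```text
clock: 17.95
tool_pos: [0.4589, 0.2039, 0.0549]
eef_rot: [0.664, 0.748, 0.0, 0.0]
contact_force: [0.5, 0.2, 4.8]
opening: 0.003
finger_force: 1.8
```

send_rows:
  motion:
    - {"x": 0,"y": 0,"z": 0.1,"rx": 0,"ry": 0,"rz": 0,"jaw": 0}
    - {"x": 0,"y": 0,"z": 0.05,"rx": 0,"ry": 0,"rz": 0,"jaw": 0}
    - {"x": 0,"y": 0,"z": 0,"rx": 0,"ry": 0,"rz": 0,"jaw": 0}
    - {"x": 0,"y": 0,"z": 0,"rx": 0,"ry": 0,"rz": 0,"jaw": 0}
    - {"x": 0,"y": 0,"z": 0,"rx": 0,"ry": 0,"rz": 0,"jaw": 0}

```text
clock: 18.45
tool_pos: [0.4589, 0.204, 0.0535]
eef_rot: [0.664, 0.748, 0.0, 0.0]
contact_force: [0.8, -1.0, 4.7]
opening: 0.007
finger_force: 2.6
```

send_rows:
  motion:
    - {"x": 0,"y": 0,"z": 0.05,"rx": 0,"ry": 0,"rz": 0,"jaw": 0}
    - {"x": 0,"y": 0,"z": 0.05,"rx": 0,"ry": 0,"rz": 0,"jaw": 0}
    - {"x": 0,"y": 0,"z": 0,"rx": 0,"ry": 0,"rz": 0,"jaw": 0}
    - {"x": 0,"y": 0,"z": 0,"rx": 0,"ry": 0,"rz": 0,"jaw": 0}
    - {"x": 0,"y": 0,"z": 0,"rx": 0,"ry": 0,"rz": 0,"jaw": 0}

```text
clock: 18.95
tool_pos: [0.4589, 0.204, 0.0533]
eef_rot: [0.664, 0.748, 0.0, 0.0]
contact_force: [-0.8, -1.2, 15.6]
opening: 0.007
finger_force: 7.2
```

Pressed against its stop: 15.6 N at .053, fully down. Now I let go and retreat.

send_rows:
  motion:
    - {"x": 0,"y": 0,"z": -0.2,"rx": 0,"ry": 0,"rz": 0,"jaw": 0}
    - {"x": 0,"y": 0,"z": -0.5,"rx": 0,"ry": 0,"rz": 0,"jaw": 0}
    - {"x": 0,"y": 0,"z": -2,"rx": 0,"ry": 0,"rz": 0,"jaw": 0}
    - {"x": 0,"y": 0,"z": -4,"rx": 0,"ry": 0,"rz": 0,"jaw": 0}
    - {"x": 0,"y": 0,"z": -4,"rx": 0,"ry": 0,"rz": 0,"jaw": 0}

```text
clock: 19.45
tool_pos: [0.4577, 0.2036, 0.1598]
eef_rot: [0.664, 0.748, -0.001, -0.001]
contact_force: [1.2, 0.4, 0.5]
opening: 0.008
finger_force: 0.0
```

send_rows:
  motion:
    - {"x": -3,"y": 0,"z": 0,"rx": 0,"ry": 0,"rz": 0,"jaw": 0}
    - {"x": -4,"y": 0,"z": 0,"rx": 0,"ry": 0,"rz": 0,"jaw": 0}
    - {"x": -4,"y": 0,"z": 0,"rx": 0,"ry": 0,"rz": 0,"jaw": 0}
    - {"x": -3,"y": 0,"z": 0,"rx": 0,"ry": 0,"rz": 0,"jaw": 0}
    - {"x": 0,"y": 0,"z": 0,"rx": 0,"ry": 0,"rz": 0,"jaw": 0}

```text
clock: 19.95
tool_pos: [0.4746, 0.0591, 0.1587]
eef_rot: [0.667, 0.745, -0.003, 0.0]
contact_force: [0.2, 0.0, 0.2]
opening: 0.008
finger_force: 0.0
```

```bash
python3 - <<'E'
from h import *
a=snap('top','t7',(160,100,480,300),2.5)
E
```

```text
(no output)
```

View pics/t7.png

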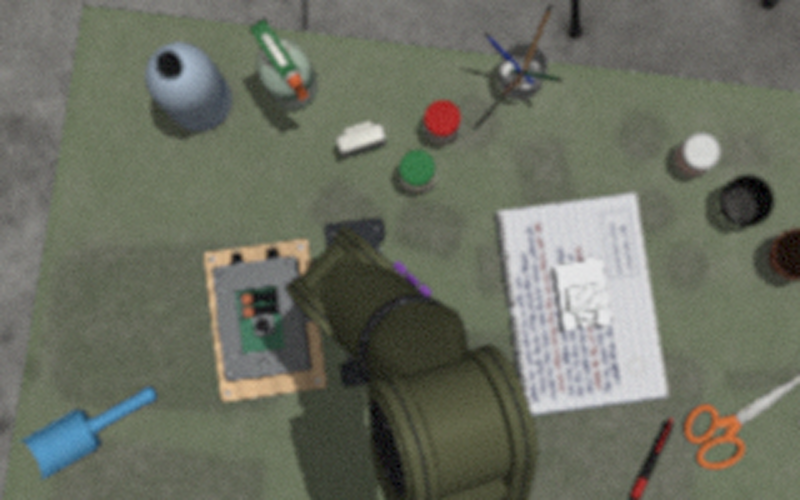

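The cover lies flat on the notebook at (582,293), the open compartment with its button is at (262,325), and everything else is in place. Handing in.

```bash
python3 -c "
from plant import *
print(finish_job())"
```

```text
the job is handed in; nothing more can be done
None
```

The cover came off with the tab unhooked at 8.5 N and lies flat and right way up on the notebook. The reset button was then pressed to its stop and released, and the job is handed in at about 20 s on the robot's clock; no verdict came back.

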